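# Pin the specimen grip of a test rig into line

## Robot

A 6-joint arm with a two-finger parallel gripper is mounted at the origin on the work surface. World frame = base frame: x ahead of the robot, y to its left, z up, the work surface at z = 0. Lengths are in m, angles in rad, forces in N, time in s.
With the tool pointing down it reaches from about 0.225 to 0.875 m from the base axis. Payload 3.4 kg.
Tool frame: the origin (TCP) lies at the very end of the fingers, on their centre line; the grasp point (between the pads) lies 19 mm behind it (manip.grasp_offset is the distance from the TCP to the grasp point, in m); x points along the fingers, y is the direction in which the jaws open and shut, and the axes are right-handed (so a half turn about x gives the same grasp; the last joint's range is limited). The gripper opens to 85 mm and grips with 20 to 120 N. Pads are 22 mm wide; open, the fingers measure 114 mm over their backs; the gripper's body (76 mm by 85 mm) begins 54 mm behind the grasp point. The pads swing forward as they close: fully open they stand 13 mm farther back than shut.
Start: joints at [-1.465, 0.276, 1.505, -0, 1.361, -0.121], TCP at [0.129, -0.56, 0.194] pointing down, gripper open.
Joint ranges: [-2.89, 2.89], [-0.75, 2.08], [0.22, 2.7], [-1.18, 4.32], [0.11, 2.71], [-2.7, 2.7]. Speed limits (rad/s): [2.57, 2.57, 3.14, 3.14, 3.14, 3.14].

## Interface

Orientations are given as a unit quaternion [w, x, y, z].
In Python, from rig import manip gives the robot as it stands.
- The arm moves only by the tool step_arm, never from a script. Its argument "increments" is a list of rows, each an object with "grip": the opening, from 0 (shut) to 1 (fully open); "delta_pos": the shift along the world's x, y, z in m, a list of three; "twist": the turn about the world's z in degrees. A call has 1 to 10 rows; each row shifts and turns the commanded pose from where the row before left it; what a row does not reach is not made up. A row lasts 1/12 s, in which the tool goes at most 41.7 mm and 7.16 degrees, less where a joint would pass 70% of its speed; a pose out of reach is approached as far as the arm can. A call with a gripper value outside its range is refused whole. The fingers move at their own pace and stop on an object; "force" is the grip in N (left out, the last holds). Time passes only in rows, so rows that do not move let the fingers close. It gives the time, the measured TCP pose, the force and the opening at its end, in the units of the state.
- manip.get_state(): the state, without advancing time (a new reading comes with each control period).
- manip.get_image(name): name is "scene" or "top" or "wrist"; returns a dict with "img" (480x640x3 uint8, red, green, blue), "fx", "fy", "cx", "cy" (pixels), "D" ([k1, k2, p1, p2, k3] as OpenCV has them; the pictures are not rectified), "rvec" (rotation vector, rad) and "tvec" (3), from world to camera coordinates, as OpenCV has them; the wrist camera has in their place "mount" (4x4, takes a point from camera to tool coordinates, whose origin is the TCP and whose axes are the tool frame's). Camera axes: x right, y down, z forward; pixel columns grow to the right and rows downward; lengths in m; the calibration is good to about 2 mm. A picture is of the moment at which its call begins: read the wrist's pose just before it. There is no depth.
- manip.sign_off(): hands the job in, once; it reports no verdict.
The state is a dict: "clock": time; "qpos": joint angles; "qd": joint speeds; "effort": joint torques, N m; "position": TCP position; "ee_rot": TCP orientation; "contact_force": force on the tool from outside, world axes, zero at the start; "moment": the same for the moment, N m; "width": finger opening in m.
Only numpy, scipy, OpenCV 4.12 (cv2) and the standard library are available. Lean on these libraries where they do the work, as an engineer would, in place of code of your own. Each camera call takes 0.05 s, during which the arm holds its last target. There are 200 camera calls.

## Task

Take the tapered alignment pin out of its stand and drive it down through the three stacked holes of the test rig (grip foot, cross plate, base), so that the taper draws the two shifted plates into line with the base's hole, until its collar sits flush on the grip foot, then let go of it. Move the plates with the pin only, not with the fingers, feel your way and press gently (never over about 30 N on the rig), and leave the spare pin, the load cell and the spanner alone.

Things in the scene. Friction and masses are not known exactly. Their poses are not given: they have to be found in the camera images.
- pin_grip (a point): Centre of the grip knob of the loose steel alignment pin, which stands upright in its stand (pin upright: its z is up, z of the pin points from tip to knob). The knob is a plain upright cylinder 22 mm in diameter and 40 mm tall (20 mm above and below this point), under it a collar 28 mm in diameter and 6 mm thick. Pin mass 0.14 to 0.28 kg; the pin is round, so its yaw means nothing.
- pin_collar (a point): Centre of the underside of the pin's collar, 26 mm below pin_grip. Below it the shank: 15 mm in diameter for 30 mm, then a taper of 24 mm length narrowing to 9 mm in diameter at the flat tip.
- pin_tip (a point): The pin's tip, 54 mm below pin_collar, 80 mm below pin_grip.
- base_mark (a point): Nominal place of the lowest hole, 40 mm above the table. The true hole (16 mm in diameter, 40 mm deep) is in a rigid steel bush with a flat top at 40 mm, up to 7 mm off this mark in x and 8 mm in y, set anew each time and not measured: feel for it. Once the tip is in, its wall pushes the taper towards its centre, far stiffer than the plates. Partly seen through their holes.
- base: The rig's fixed dark base, 190 x 120 mm, 40 mm tall. Origin on the table right under base_mark; x along the long side towards the specimen grip, y across, z up; it reaches from x = -60 to +130 mm and y = -60 to +60 mm.
- cross_hole (a point): Centre of the upper mouth of the through slot (36 mm along x, 16 mm along y) of the cross plate (steel, 8 mm thick, 160 x 100 mm) on the base; top face 48 mm above the table. It slides along the base's y only, carrying the foot, against about 3 N of friction, and stays where it is left. Starts within 4 mm of the mark; travel +-11 mm.
- foot_hole (a point): Centre of the upper mouth of the 16 mm through hole of the grip foot (aluminium plate, 12 mm thick, 138 x 82 mm) on the cross plate; top face 60 mm above the table. It slides on the cross plate along x only, against about 3 N, and stays where it is left. Starts 9.5 to 11.5 mm from the mark towards -x; travel +-12 mm. With the pin home its tip is 6 mm above the table.
- jaws (a point): Top centre of the specimen grip that stands on the foot's far end: two steel jaw blocks, 34 mm along x, 48 mm over both along y (88 mm over their side knobs), tops 96 mm above the table; their near face is 61 mm from foot_hole in x.
- spare_head (a point): Centre of the flat head (36 mm in diameter, 8 mm thick, 16 mm above the collar's underside) of a spare straight pin in the second stand. Bystander. The two stands are fixed grey blocks, 56 mm x 56 mm and 60 mm tall, each with an 18 mm hole right through, in which a pin hangs by its collar; the pins' stands may be swapped.
- load_cell: Bystander: loose steel puck, 64 mm in diameter, 45 mm tall; origin at the centre of its underside.
- spanner: Bystander: loose steel spanner, 160 mm long, lying on the table; origin at its underside.

How it is judged:
On the way, in this order (a step that is already met when the one before it is completed fails the run):
1. the pin has been drawn up out of its stand (height (world z) of pin_tip above 0.066 m), for 0.1 s.
2. the pin's tip is in the grip foot's hole while the foot still lies within 2 mm of where it started (z of pin_tip in the frame of foot_hole below -0.002 m and horizontal distance between pin_tip and foot_hole below 0.008 m and distance of foot_hole from where it was at the start of the episode below 0.002 m).
3. the pin is well down in the base's hole, both plates drawn along (height (world z) of pin_tip below 0.02 m and horizontal distance between pin_tip and base_mark below 0.0125 m), for 0.1 s.
At the end, for the whole second after the job is handed in: The tapered pin stands upright (within 0.06 rad) through all three holes: tip below 9 mm above the table and within 12.5 mm of the base's mark, collar underside within 2 mm of the grip foot's top and within 2.5 mm of its hole's centre, the pin released and at rest (height (world z) of pin_tip below 0.009 m and z of pin_collar in the frame of foot_hole below 0.002 m and horizontal distance between pin_collar and foot_hole below 0.0025 m and horizontal distance between pin_tip and base_mark below 0.0125 m and angle between pin_grip's own z axis and vertical below 0.06 rad and linear speed of pin below 0.02 m/s and contact force between the fingers and pin below 0.1 N); the robot touches nothing.
It fails at once if over 30 N between the pin and the rig (contact force between pin and base above 30 N or contact force between pin and bush above 30 N).
It fails at once if the fingers or the arm push on the rig (contact force between any of the fingers, the arm and base above 3 N).
It fails at once if the spare pin, the load cell or the spanner is shifted by more than 15 mm (distance of any of spare_head, load_cell, spanner from where it was at the start of the episode above 0.015 m).
It also fails if it takes over 72 s, if anything falls off the work surface, if the arm or the gripper's body presses on something with over 40 N, if the wrist force passes 120 N, or if a joint passes its speed limit or range.

## Working session

There is one attempt and no reset: what is moved stays moved. The work goes in short steps, Python scripts to look and compute and a tool call to move; the robot and the scene stay as the last step left them, time stands still between calls to the robot, and variables do not carry over. Pictures are saved under pics/ and viewed, about 8 in all and at most 12, crops included, and the job is handed in when it is done.

Besides the shell and the picture viewer there is one more tool, called after ">>>" by a JSON object that holds its "fn" and its "kwargs". step_arm: Moves the arm, as the interface text tells. Its arguments: {"type":"object","properties":{"increments":{"type":"array"},"force":{"type":"number"}},"required":["increments"]}

```bash
ls; mkdir -p pics
cat > h.py <<'E'
import numpy as np, cv2
from scipy.spatial.transform import Rotation as R
from rig import manip
def grab(name,fn=None):
    s=manip.get_state(); d=manip.get_image(name)
    K=np.array([[d['fx'],0,d['cx']],[0,d['fy'],d['cy']],[0,0,1.]])
    if 'mount' in d:
        q=s['ee_rot']; T=np.eye(4); T[:3,:3]=R.from_quat([q[1],q[2],q[3],q[0]]).as_matrix(); T[:3,3]=s['position']
        C=T@np.array(d['mount'])
    else:
        Rw=cv2.Rodrigues(np.array(d['rvec'],float))[0]; C=np.eye(4); C[:3,:3]=Rw.T; C[:3,3]=-Rw.T@np.array(d['tvec'],float).ravel()
    if fn: cv2.imwrite('pics/'+fn,cv2.cvtColor(d['img'],cv2.COLOR_RGB2BGR))
    return d['img'],(K,np.array(d['D'],float),C)
def ray(cam,u,v,z):
    K,D,C=cam
    p=cv2.undistortPoints(np.array([[[u,v]]],float),K,D)[0,0]
    r=C[:3,:3]@np.array([p[0],p[1],1]); return C[:3,3]+r*(z-C[2,3])/r[2]
def proj(cam,P):
    K,D,C=cam; W=np.linalg.inv(C)
    return cv2.projectPoints(np.array(P,float).reshape(-1,3),cv2.Rodrigues(W[:3,:3])[0],W[:3,3],K,D)[0][:,0]
E
python3 - <<'E'
from h import *
import pickle
print(manip.get_state(), manip.grasp_offset)
cams={}
for n in('scene','top','wrist'):
    im,c=grab(n,n+'0.png'); cams[n]=c; print(n,c[2][:3,3].round(3))
pickle.dump(cams,open('cams.pkl','wb'))
E
```

```text
pics
{'clock': 0.0, 'qpos': array([-1.46499903e+00,  2.76584877e-01,  1.50614226e+00, -3.82667501e-05,
        1.36070781e+00, -1.20994037e-01]), 'qd': array([8.75046862e-04, 7.19844980e-04, 1.17379898e-03, 8.13982011e-05,
       8.20252914e-04, 5.82321535e-04]), 'effort': array([ 1.05314706e-03, -4.16774333e+01, -2.45803142e+01, -3.35227833e-04,
        1.05753084e-02, -5.31011480e-06]), 'position': array([ 0.12920866, -0.55967082,  0.19274192]), 'ee_rot': array([-0.07936247, -0.70255656, -0.08066533,  0.70257312]), 'contact_force': array([-0.034803  ,  0.14591652,  0.26033632]), 'moment': array([0.01078924, 0.04058676, 0.00586623]), 'width': 0.0857716047365842} 0.0187
scene [0.975 0.484 0.533]
top [ 0.386 -0.066  1.071]
wrist [ 0.208 -0.543  0.372]
```

View pics/top0.png

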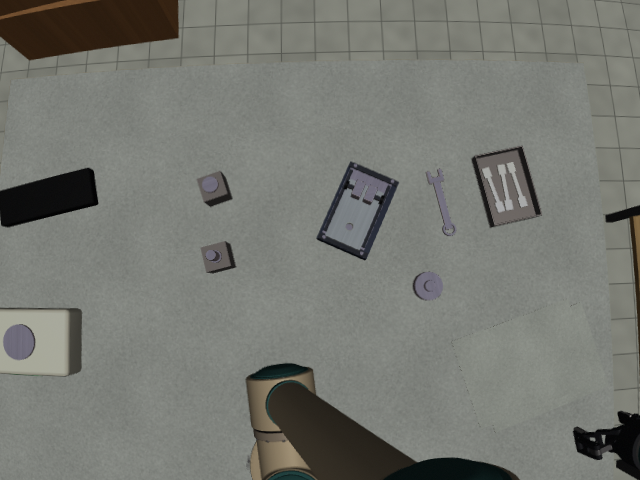

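View pics/scene0.png

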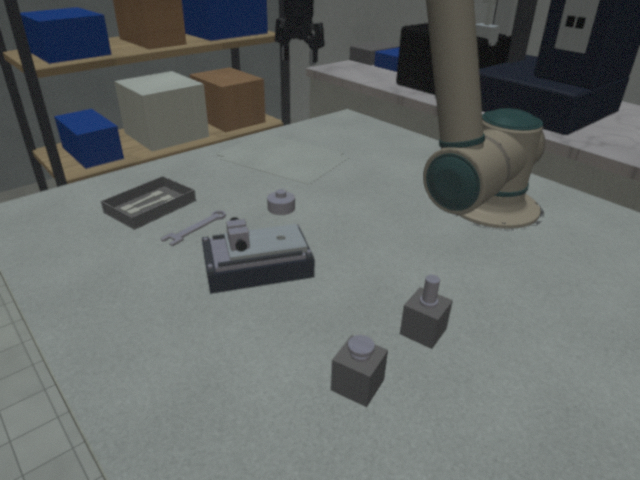

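The top view shows the tapered pin in the stand at about (211,256), the spare pin at (209,184), and the rig at (358,210) with its foot hole near (349,226). The jaws point up and to the right. The load cell is at (428,286) and the spanner at (441,200).

Run:
```python
from h import *
import pickle
cams=pickle.load(open('cams.pkl','rb')); t=cams['top']; s=cams['scene']
print('knob top', ray(t,211,255,.106), ray(s,432,279,.106))
print('foot hole',ray(t,349,226.5,.06), ray(s,281,238,.06))
# base outline on table: dark mask
im=cv2.imread('pics/top0.png'); hsv=cv2.cvtColor(im,cv2.COLOR_BGR2HSV)
m=((hsv[...,2]<85)).astype(np.uint8)*255; m[:, :300]=0; m[:,420:]=0; m[:140]=0; m[280:]=0
c=max(cv2.findContours(cv2.morphologyEx(m,cv2.MORPH_CLOSE,np.ones((9,9))),0,2)[0],key=cv2.contourArea)
r=cv2.minAreaRect(c); B=cv2.boxPoints(r); P=np.array([ray(t,*b,.035) for b in B]); print(B,P.round(4),[np.linalg.norm(P[i]-P[i-1]) for i in range(4)],P.mean(0))
for nm,x0,y0 in(('a',185,165),('b',305,150)):
    pass
a=cv2.resize(im[150:270,310:410],None,fx=5,fy=5,interpolation=cv2.INTER_CUBIC)
b=cv2.resize(im[230:280,190:240],None,fx=5,fy=5,interpolation=cv2.INTER_CUBIC)
o=np.zeros((600,760,3),np.uint8); o[:,:500]=a; o[:250,510:760]=b
cv2.imwrite('pics/crop1.png',cv2.convertScaleAbs(o,alpha=1.5))
```

```text
knob top [0.46512754 0.16614494 0.106     ] [0.46940331 0.16830357 0.106     ]
foot hole [ 0.52504952 -0.12458394  0.06      ] [ 0.52872291 -0.12245272  0.06      ]
[[315.58624 238.96552]
 [349.31036 160.27585]
 [398.91382 181.53448]
 [365.1897  260.22415]] [[ 0.5021 -0.051   0.035 ]
 [ 0.6806 -0.1312  0.035 ]
 [ 0.6289 -0.2421  0.035 ]
 [ 0.4525 -0.1598  0.035 ]] [np.float64(0.11951598187558854), np.float64(0.1956539463717689), np.float64(0.1224027339991902), np.float64(0.19466018828401666)] [ 0.56602946 -0.14603964  0.035     ]
```

View pics/crop1.png

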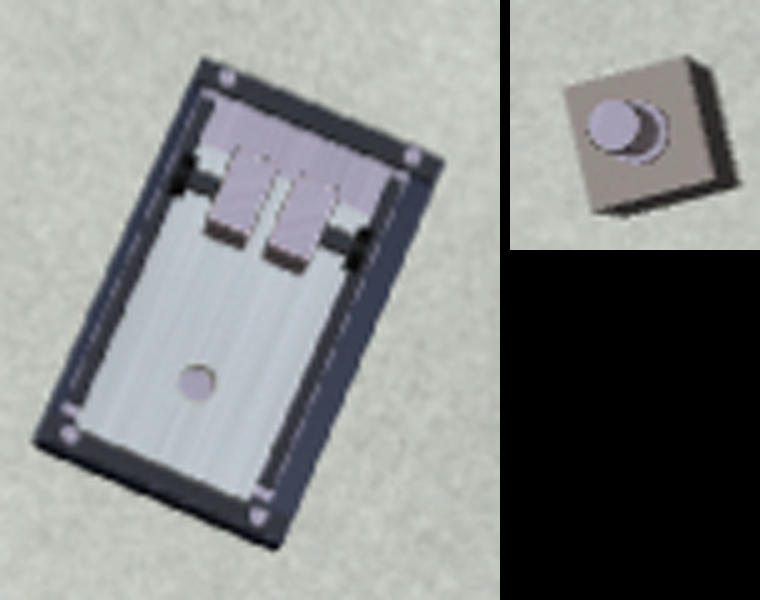

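The tapered pin is at about (0.467, 0.167) and the rig's yaw is about -24°. The base mark is at about (0.534, -0.132) and the foot hole at about (0.526, -0.124), which fits the stated offsets. Next I move over to the pin.

>>> {"fn": "step_arm", "kwargs": {"increments": [{"grip":1,"delta_pos":[0.013,0.03,0.002],"twist":0},{"grip":1,"delta_pos":[0.013,0.03,0.002],"twist":0},{"grip":1,"delta_pos":[0.013,0.03,0.002],"twist":0},{"grip":1,"delta_pos":[0.013,0.03,0.002],"twist":0},{"grip":1,"delta_pos":[0.013,0.03,0],"twist":0},{"grip":1,"delta_pos":[0.013,0.03,0],"twist":0},{"grip":1,"delta_pos":[0.013,0.03,0],"twist":0},{"grip":1,"delta_pos":[0.013,0.03,0],"twist":0},{"grip":1,"delta_pos":[0.013,0.03,0],"twist":0},{"grip":1,"delta_pos":[0.013,0.03,0],"twist":0}]}}

```text
clock: 0.98
position: [0.2594, -0.2586, 0.2015]
ee_rot: [0.08, 0.703, 0.08, -0.703]
contact_force: [0.3, -0.2, 0.4]
width: 0.0852
```

>>> {"fn": "step_arm", "kwargs": {"increments": [{"grip":1,"delta_pos":[0.015,0.03,0],"twist":-3},{"grip":1,"delta_pos":[0.015,0.03,0],"twist":-3},{"grip":1,"delta_pos":[0.015,0.03,0],"twist":-3},{"grip":1,"delta_pos":[0.015,0.03,0],"twist":-3},{"grip":1,"delta_pos":[0.015,0.03,0],"twist":-3},{"grip":1,"delta_pos":[0.015,0.03,0],"twist":-3},{"grip":1,"delta_pos":[0.015,0.03,0],"twist":-3},{"grip":1,"delta_pos":[0.015,0.03,0],"twist":-3},{"grip":1,"delta_pos":[0.015,0.03,0],"twist":-3},{"grip":1,"delta_pos":[0.015,0.03,0],"twist":-3}]}}

```text
clock: 1.82
position: [0.4095, 0.0415, 0.2016]
ee_rot: [-0.105, 0.699, -0.105, -0.699]
contact_force: [1.1, -1.0, -0.4]
width: 0.0857
```

>>> {"fn": "step_arm", "kwargs": {"increments": [{"grip":1,"delta_pos":[0.0115,0.025,0],"twist":-1.4},{"grip":1,"delta_pos":[0.0115,0.025,0],"twist":-1.4},{"grip":1,"delta_pos":[0.0115,0.025,0],"twist":-1.4},{"grip":1,"delta_pos":[0.0115,0.025,0],"twist":-1.4},{"grip":1,"delta_pos":[0.0115,0.025,0],"twist":-1.4},{"grip":1,"delta_pos":[0,0,0],"twist":0}]}}

```text
clock: 2.32
position: [0.4689, 0.1688, 0.2012]
ee_rot: [-0.147, 0.692, -0.145, -0.692]
contact_force: [0.9, 0.1, 0.4]
width: 0.0854
```

Run:
```python
from h import *
import pickle
im,c=grab('wrist','w1.png'); pickle.dump(c,open('w1.pkl','wb'))
s=manip.get_state(); print(s['position'],s['qpos'].round(2),s['contact_force'])
print('knob pred',proj(c,[[.467,.167,.106],[.467,.167,.066]]))
```

```text
[0.46740793 0.16655296 0.20105109] [0.2  0.15 1.65 0.   1.34 2.19] [-0.4291915   0.00896174  0.18746617]
knob pred [[319.18757888 227.23235391]
 [319.05909965 214.83213234]]
```

View pics/w1.png

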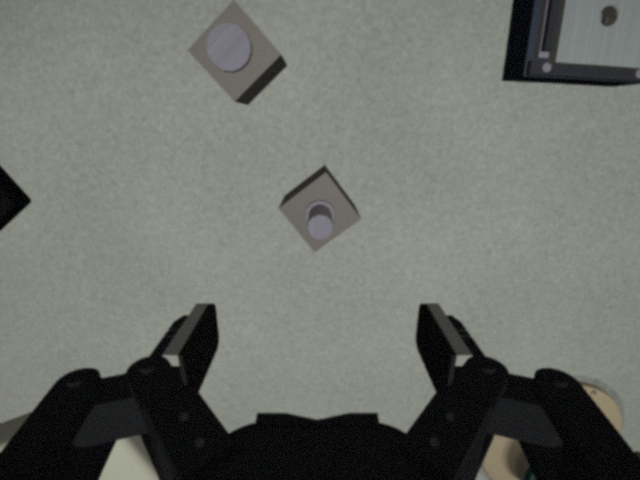

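The knob shows at (320,227), against a prediction of (319,227), so the position is confirmed. I'll descend and grip.

>>> {"fn": "step_arm", "kwargs": {"increments": [{"grip":1,"delta_pos":[0,0,-0.025],"twist":0},{"grip":1,"delta_pos":[0,0,-0.025],"twist":0},{"grip":1,"delta_pos":[0,0,-0.025],"twist":0},{"grip":1,"delta_pos":[0,0,-0.025],"twist":0},{"grip":1,"delta_pos":[0,0,-0.02],"twist":0},{"grip":1,"delta_pos":[0,0,-0.01],"twist":0},{"grip":1,"delta_pos":[0,0,0],"twist":0},{"grip":1,"delta_pos":[0,0,0],"twist":0}]}}

```text
clock: 3.03
position: [0.4667, 0.1642, 0.0718]
ee_rot: [0.147, -0.691, 0.147, 0.692]
contact_force: [0.5, -0.0, 0.2]
width: 0.0854
```

>>> {"fn": "step_arm", "kwargs": {"increments": [{"grip":0.5,"delta_pos":[0,0,0],"twist":0},{"grip":0.2,"delta_pos":[0,0,0],"twist":0},{"grip":0.1,"delta_pos":[0,0,0],"twist":0},{"grip":0,"delta_pos":[0,0,0],"twist":0},{"grip":0,"delta_pos":[0,0,0],"twist":0},{"grip":0,"delta_pos":[0,0,0],"twist":0},{"grip":0,"delta_pos":[0,0,0],"twist":0},{"grip":0,"delta_pos":[0,0,0],"twist":0},{"grip":0,"delta_pos":[0,0,0],"twist":0},{"grip":0,"delta_pos":[0,0,0],"twist":0}], "force": 60}}

```text
clock: 3.87
position: [0.4667, 0.1647, 0.0716]
ee_rot: [0.147, -0.692, 0.147, 0.692]
contact_force: [0.3, 0.3, 0.4]
width: 0.0
```

Run:
```python
from h import *
im,c=grab('wrist','w2.png'); 
s=manip.get_state(); print(s['position'],s['width'],s['contact_force'])
print(proj(c,[[.467,.167,.106],s['position']]))
i2,_=grab('scene'); a=cv2.resize(i2[230:380,340:480],None,fx=3.2,fy=3.2); 
o=np.zeros((480,790,3),np.uint8); o[:480,:448]=a; b=cv2.resize(im[180:480,160:480],(340,320)); o[:320,450:]=b
cv2.imwrite('pics/m2.png',cv2.cvtColor(cv2.convertScaleAbs(o,alpha=1.5),cv2.COLOR_RGB2BGR))
```

```text
[0.46676475 0.1646733  0.07155586] -0.0003257858968943984 [-0.28523115 -0.03530941 -0.22404364]
[[310.39018177 306.5282645 ]
 [315.41869083 274.46009673]]
```

View pics/m2.png

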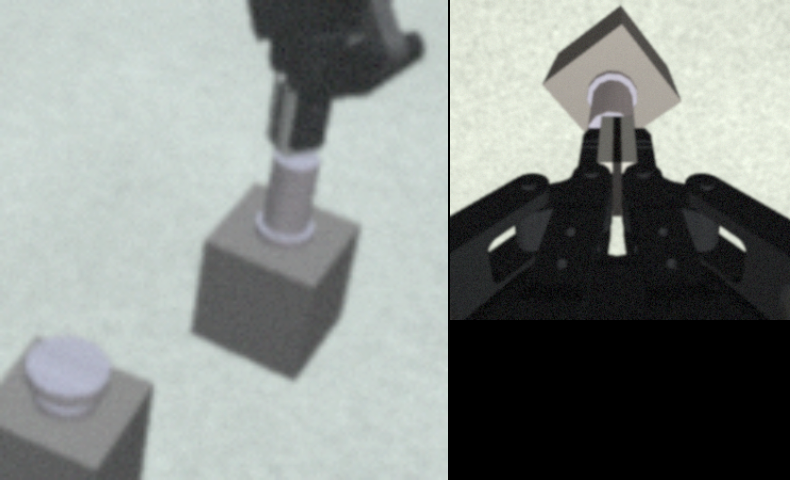

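Run:
```python
from h import *
import pickle
S=pickle.load(open('cams.pkl','rb'))['scene']
im,c=grab('wrist'); s=manip.get_state(); p=s['position']
pts=[p+[0,0,h] for h in (0,.01,.02,.035,.05)]
f=lambda q:((q-[340,230])*3.2).round(0).tolist()
g=lambda q:((q-[160,180])*1.0645+[450,0]).round(0).tolist()
kn=[[.467,.167,z] for z in(.106,.072,.066,.060)]
print('scene crop tcp..',f(proj(S,pts)),'knob',f(proj(S,kn)))
print('wrist crop tcp..',g(proj(c,pts)),'knob',g(proj(c,kn)))
q=manip.get_state()['ee_rot']; print(R.from_quat([q[1],q[2],q[3],q[0]]).as_matrix().round(3), p, c[2].round(3))
```

```text
scene crop tcp.. [[281.0, 209.0], [284.0, 193.0], [287.0, 176.0], [292.0, 150.0], [297.0, 124.0]] knob [[295.0, 153.0], [285.0, 211.0], [283.0, 221.0], [281.0, 231.0]]
wrist crop tcp.. [[615.0, 101.0], [615.0, 109.0], [615.0, 118.0], [615.0, 134.0], [615.0, 153.0]] knob [[610.0, 135.0], [611.0, 102.0], [611.0, 98.0], [612.0, 93.0]]
[[-0.    -0.407 -0.914]
 [-0.    -0.914  0.407]
 [-1.     0.     0.   ]] [0.46678826 0.16469178 0.071567  ] [[-0.408 -0.866 -0.288  0.541]
 [-0.913  0.387  0.129  0.131]
 [ 0.     0.316 -0.949  0.25 ]
 [ 0.     0.     0.     1.   ]]
```

Run:
```python
from h import *
import pickle
im,c=grab('wrist'); s=manip.get_state(); p=s['position']; q=s['ee_rot']
M=R.from_quat([q[1],q[2],q[3],q[0]]).as_matrix()
g=lambda q:((q-[160,180])*1.0645+[450,0]).round(0).tolist()
for h in(0,.01,.02,.03,.04): print(h,g(proj(c,p-M[:,2]*.011-M[:,0]*h)))
c=pickle.load(open('w1.pkl','rb')); p=np.array([.4674,.1666,.2011])
for h in(0,.013,.02,.03,.04,.05): print(h,proj(c,[p-M[:,2]*k*.011-M[:,0]*h+j*M[:,1]*.0427 for k in(1,-1) for j in(1,-1)]).round(0).tolist())
print(s['qpos'].round(3),s['effort'].round(2))
```

```text
0 [[615.0, 81.0]]
0.01 [[615.0, 89.0]]
0.02 [[615.0, 97.0]]
0.03 [[615.0, 106.0]]
0.04 [[615.0, 117.0]]
0 [[398.0, 257.0], [243.0, 257.0], [395.0, 293.0], [245.0, 292.0]]
0.013 [[403.0, 266.0], [238.0, 266.0], [400.0, 304.0], [241.0, 304.0]]
0.02 [[406.0, 272.0], [235.0, 271.0], [403.0, 311.0], [238.0, 310.0]]
0.03 [[411.0, 281.0], [230.0, 280.0], [407.0, 321.0], [233.0, 321.0]]
0.04 [[417.0, 290.0], [224.0, 290.0], [412.0, 333.0], [229.0, 332.0]]
0.05 [[423.0, 301.0], [218.0, 301.0], [418.0, 346.0], [223.0, 345.0]]
[ 0.199  0.261  1.859 -0.     1.022  2.188] [  0.   -36.35 -20.19  -0.     0.    -0.  ]
```

Run:
```python
import cv2,numpy as np
b=cv2.imread('pics/w2.png')[230:430,220:420]
a=cv2.imread('pics/w1.png')[280:480,120:520]
o=np.zeros((600,600,3),np.uint8); o[:400,:400]=cv2.resize(b,(400,400),interpolation=cv2.INTER_CUBIC); o[400:,:400]=a
cv2.imwrite('pics/m3.png',cv2.convertScaleAbs(o,alpha=2.2))
```

```text
(no output)
```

View pics/m3.png

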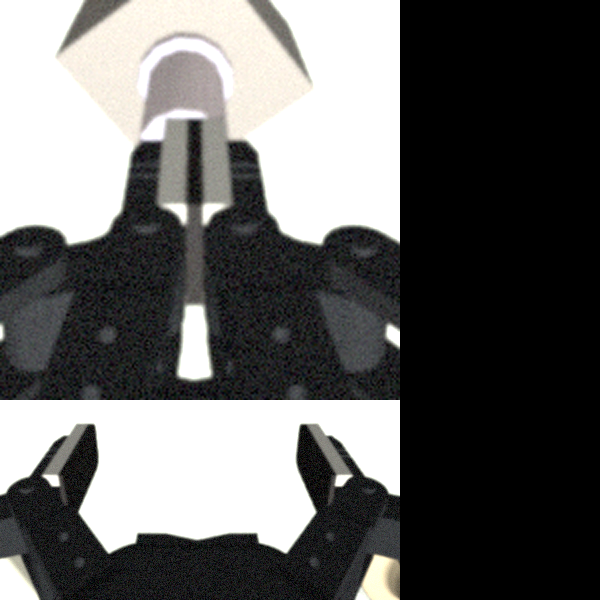

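The picture shows the shut fingertips ending about 37 mm behind the reported TCP, just above the knob top. The scene view and the open-finger view agree: h ≈ 37 shut and ≈ 50 open. So I'll open, go about 36 mm lower, shift +2 mm in y, close, and check the width.

>>> {"fn": "step_arm", "kwargs": {"increments": [{"grip":1,"delta_pos":[0,0,0],"twist":0},{"grip":1,"delta_pos":[0,0,0],"twist":0},{"grip":1,"delta_pos":[0,0,0],"twist":0},{"grip":1,"delta_pos":[0.0005,0.001,0],"twist":0},{"grip":1,"delta_pos":[0.0005,0.001,0],"twist":0},{"grip":1,"delta_pos":[0,0,0],"twist":0},{"grip":1,"delta_pos":[0,0,-0.006],"twist":0},{"grip":1,"delta_pos":[0,0,-0.006],"twist":0},{"grip":1,"delta_pos":[0,0,-0.006],"twist":0},{"grip":1,"delta_pos":[0,0,-0.006],"twist":0}], "force": 60}}

```text
clock: 4.9
position: [0.4674, 0.1666, 0.0467]
ee_rot: [0.147, -0.691, 0.147, 0.692]
contact_force: [0.4, 0.6, -0.6]
width: 0.0856
```

>>> {"fn": "step_arm", "kwargs": {"increments": [{"grip":1,"delta_pos":[0,0,-0.006],"twist":0},{"grip":1,"delta_pos":[0,0,-0.006],"twist":0},{"grip":0.6,"delta_pos":[0,0,0],"twist":0},{"grip":0.4,"delta_pos":[0,0,0],"twist":0},{"grip":0.3,"delta_pos":[0,0,0],"twist":0},{"grip":0.15,"delta_pos":[0,0,0],"twist":0},{"grip":0,"delta_pos":[0,0,0],"twist":0},{"grip":0,"delta_pos":[0,0,0],"twist":0},{"grip":0,"delta_pos":[0,0,0],"twist":0},{"grip":0,"delta_pos":[0,0,0],"twist":0}]}}

```text
clock: 5.73
position: [0.4683, 0.1669, 0.0362]
ee_rot: [-0.147, 0.692, -0.147, -0.691]
contact_force: [-0.3, 0.5, 3.3]
width: 0.0202
```

>>> {"fn": "step_arm", "kwargs": {"increments": [{"grip":0,"delta_pos":[0,0,0.004],"twist":0},{"grip":0,"delta_pos":[0,0,0.012],"twist":0},{"grip":0,"delta_pos":[0,0,0.018],"twist":0},{"grip":0,"delta_pos":[0,0,0.02],"twist":0},{"grip":0,"delta_pos":[0,0,0.02],"twist":0},{"grip":0,"delta_pos":[0,0,0.02],"twist":0},{"grip":0,"delta_pos":[0,0,0.012],"twist":0},{"grip":0,"delta_pos":[0,0,0.004],"twist":0},{"grip":0,"delta_pos":[0,0,0],"twist":0}]}}

```text
clock: 6.48
position: [0.468, 0.1666, 0.1462]
ee_rot: [-0.147, 0.692, -0.147, -0.691]
contact_force: [-0.3, 0.1, -3.6]
width: 0.0204
```

>>> {"fn": "step_arm", "kwargs": {"increments": [{"grip":0,"delta_pos":[0.002,-0.01,0],"twist":0},{"grip":0,"delta_pos":[0.004,-0.02,0],"twist":0},{"grip":0,"delta_pos":[0.006,-0.03,0],"twist":0},{"grip":0,"delta_pos":[0.008,-0.04,0],"twist":0},{"grip":0,"delta_pos":[0.008,-0.04,0],"twist":0},{"grip":0,"delta_pos":[0.008,-0.04,0],"twist":0},{"grip":0,"delta_pos":[0.008,-0.04,0],"twist":0},{"grip":0,"delta_pos":[0.007,-0.035,0],"twist":0},{"grip":0,"delta_pos":[0.005,-0.025,0],"twist":0},{"grip":0,"delta_pos":[0.002,-0.011,0],"twist":0}]}}

```text
clock: 7.32
position: [0.5254, -0.1289, 0.1438]
ee_rot: [0.147, -0.691, 0.149, 0.692]
contact_force: [0.2, 0.3, -2.5]
width: 0.0202
```

```bash
cat > look.py <<'E'
import sys
from h import *
import pickle
n=sys.argv[1]
im,c=grab('wrist',n+'.png'); s=manip.get_state(); p=s['position']
pickle.dump((c,p),open(n+'.pkl','wb'))
print(p,s['width'],s['contact_force'].round(2),s['qpos'].round(2),s['clock'])
tip=p-[0,0,.030]
print('tip px',proj(c,[tip,tip+[0,0,.054],tip+[0,0,.06]]).round(1).tolist(),'foothole px',proj(c,[.526,-.1245,.06]).round(1).tolist())
u,v=proj(c,[.526,-.1245,.06])[0].astype(int)
y0=max(0,v-75);x0=max(0,u-100); print('crop origin',x0,y0,'x4')
cv2.imwrite('pics/'+n+'c.png',cv2.cvtColor(cv2.convertScaleAbs(cv2.resize(im[y0:y0+150,x0:x0+200],None,fx=4,fy=4,interpolation=cv2.INTER_CUBIC),alpha=1.5),cv2.COLOR_RGB2BGR))
E
python3 look.py w4
```

```text
[ 0.52559862 -0.12920887  0.14387966] 0.020338259892455076 [ 0.33 -1.89 -3.03] [-0.37  0.26  1.66 -0.    1.23  1.63] 7.3667
tip px [[315.8, 254.5], [315.7, 294.2], [315.7, 300.1]] foothole px [[310.2, 231.5]]
crop origin 210 156 x4
```

View pics/w4c.png

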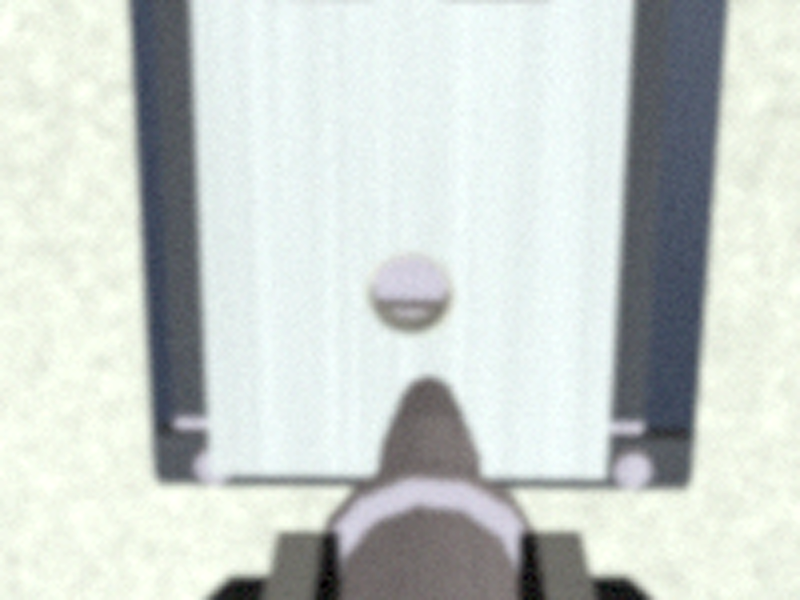

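The tip is at about (317,254) as predicted, and the foot hole is at about (312.5,229). The bush face shows pale through it, and no base hole is visible from this side.

Run:
```python
from h import *
import pickle
c,p=pickle.load(open('w4.pkl','rb'))
h=ray(c,312.5,229,.06); t=ray(c,317,254,.114)
print('hole',h,'tip',t,'d',h-t,'tcp->hole',h-p, c[0])
th=np.radians(-24.2); ex=np.array([np.cos(th),np.sin(th)]); ey=np.array([-ex[1],ex[0]])
# rig frame: corners of base bottom face & edge directions in crop
f=lambda u,v,z: ray(c,210+u/4,156+v/4,z)
L=f(158,480,.04);Rr=f(690,488,.04); L2=f(140,150,.04) ;R2=f(715,150,.04)
print(L,Rr,np.linalg.norm(L-Rr),np.degrees(np.arctan2(*(Rr-L)[1::-1]))+90, 'mid',(L+Rr)/2, 'mark est',((L+Rr)/2)[:2]+.06*ex)
print([np.degrees(np.arctan2(*(b-a)[1::-1])) for a,b in((L,L2),(Rr,R2))])
print('hole in base frame',(h[:2]-((L+Rr)/2)[:2]-.06*ex)@np.c_[ex,ey])
```

```text
hole [ 0.52715081 -0.1270426   0.06      ] tip [ 0.52565237 -0.13008741  0.114     ] d [ 0.00149843  0.00304481 -0.054     ] tcp->hole [ 0.00155218  0.00216627 -0.08387966] [[348.97458615   0.         316.86137496]
 [  0.         348.97458615 237.33746861]
 [  0.           0.           1.        ]]
[ 0.50493278 -0.05523013  0.04      ] [ 0.45443909 -0.16222029  0.04      ] 0.1183068352928553 -25.264828199706812 mid [ 0.47968593 -0.10872521  0.04      ] mark est [ 0.53441314 -0.1333206 ]
[np.float64(-24.89896558754516), np.float64(-24.714945654574617)]
hole in base frame [-0.00919762  0.00274929]
```

>>> {"fn": "step_arm", "kwargs": {"increments": [{"grip":0,"delta_pos":[-0.01,0.004,0.004],"twist":0},{"grip":0,"delta_pos":[-0.03,0.013,0.01],"twist":0},{"grip":0,"delta_pos":[-0.03,0.013,0.01],"twist":0},{"grip":0,"delta_pos":[-0.03,0.013,0.01],"twist":0},{"grip":0,"delta_pos":[-0.03,0.013,0],"twist":0},{"grip":0,"delta_pos":[-0.02,0.009,0],"twist":0},{"grip":0,"delta_pos":[-0.005,0.002,0],"twist":0},{"grip":0,"delta_pos":[0,0,0],"twist":0}]}}

```text
clock: 8.03
position: [0.3676, -0.0549, 0.1793]
ee_rot: [0.147, -0.691, 0.146, 0.692]
contact_force: [0.4, -1.5, -2.3]
width: 0.0203
```

```bash
python3 look.py w5
```

```text
[ 0.36973464 -0.0560335   0.17963899] 0.02020076998243698 [ 0.58 -0.99 -2.77] [-0.34 -0.03  1.9   0.    1.26  1.65] 8.0833
tip px [[315.8, 251.6], [315.4, 290.6], [315.3, 296.5]] foothole px [[314.9, -5.6]]
crop origin 214 0 x4
```

View pics/w5c.png

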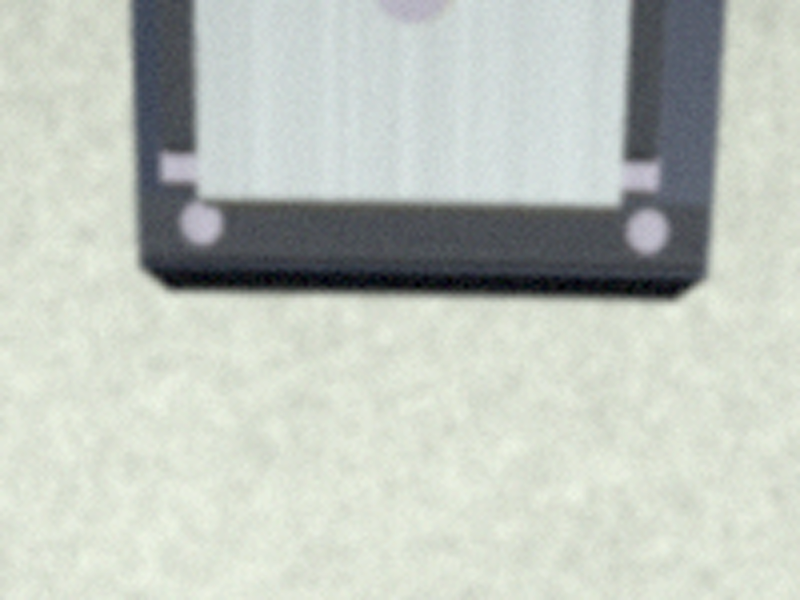

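The hole sits at the very top edge of the frame, so I went too far back. I'll come forward 40 mm.

>>> {"fn": "step_arm", "kwargs": {"increments": [{"grip":0,"delta_pos":[0.018,-0.008,-0.005],"twist":0},{"grip":0,"delta_pos":[0.018,-0.008,-0.005],"twist":0},{"grip":0,"delta_pos":[0,0,0],"twist":0},{"grip":0,"delta_pos":[0,0,0],"twist":0}]}}

```text
clock: 8.42
position: [0.4081, -0.0736, 0.169]
ee_rot: [0.147, -0.691, 0.147, 0.692]
contact_force: [-0.9, -0.2, -2.4]
width: 0.0203
```

```bash
sed -i 's/y0=max(0,v-75);x0=max(0,u-100)/y0=max(0,v-38);x0=max(0,u-50)/; s/y0+150,x0:x0+200/y0+75,x0:x0+100/; s/fx=4,fy=4/fx=8,fy=8/; s/alpha=1.5/alpha=1.3/' look.py; python3 look.py w6
```

```text
[ 0.40716277 -0.07320023  0.16905577] 0.020341450287993414 [-0.32 -0.04 -2.19] [-0.35  0.05  1.86  0.    1.24  1.64] 8.4667
tip px [[315.6, 256.5], [315.3, 296.6], [315.2, 302.6]] foothole px [[313.7, 56.6]]
crop origin 263 18 x4
```

View pics/w6c.png

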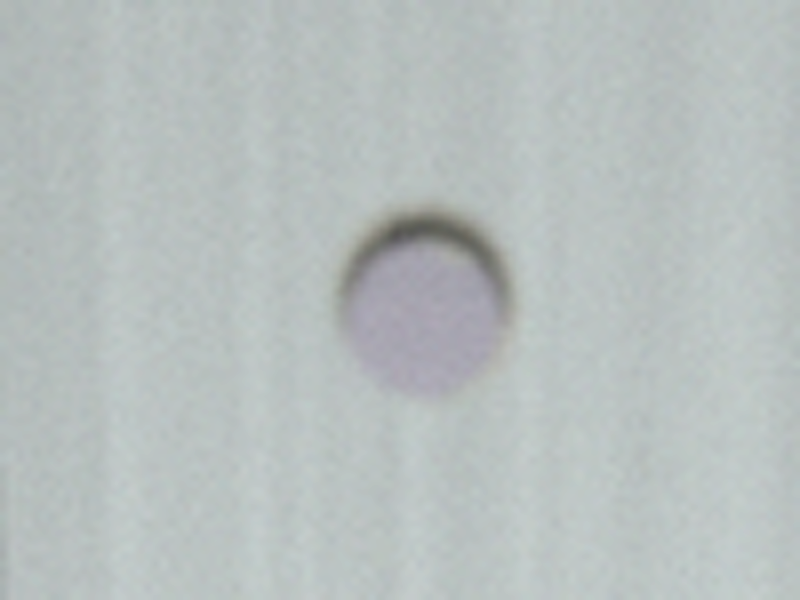

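The foot hole is centred at px (316.1,55.9). Only plain bush face shows through it, so I'll work out what region that rules out.

Run:
```python
from h import *
import pickle
c,p=pickle.load(open('w6.pkl','rb'))
th=np.radians(-24.5); ex=np.array([np.cos(th),np.sin(th)]); ey=np.array([-ex[1],ex[0]]); B=np.c_[ex,ey]
f=lambda u,v,z: ray(c,263+u/8,18+v/8,z)
h=f(425,303,.06); print('hole',h, 'cam above', c[2][:3,3])
for uv in((425,205),(425,400),(338,303),(512,303)): print('rim',((f(*uv,.06)-h)[:2]@B*1000).round(1))
for uv in((425,235),(425,395),(345,310),(503,310)): print('bush seen rel foot, mm',((f(*uv,.04)-h)[:2]@B*1000).round(1))
```

```text
hole [ 0.5257376  -0.12638385  0.06      ] cam above [ 0.48226786 -0.10762275  0.34769477]
rim [8.4 0.1]
rim [-8.4 -0.1]
rim [-0.1  8.1]
rim [ 0.1 -8.1]
bush seen rel foot, mm [9.5 0.1]
bush seen rel foot, mm [-5.3  0. ]
bush seen rel foot, mm [2.6 8.1]
bush seen rel foot, mm [ 2.7 -7.8]
```

>>> {"fn": "step_arm", "kwargs": {"increments": [{"grip":0,"delta_pos":[0.0153,-0.007,-0.006],"twist":0},{"grip":0,"delta_pos":[0.03,-0.013,-0.01],"twist":0},{"grip":0,"delta_pos":[0.03,-0.013,-0.01],"twist":0},{"grip":0,"delta_pos":[0.025,-0.012,-0.01],"twist":0},{"grip":0,"delta_pos":[0.014,-0.006,-0.01],"twist":0},{"grip":0,"delta_pos":[0.005,-0.002,-0.01],"twist":0},{"grip":0,"delta_pos":[0,0,-0.01],"twist":0},{"grip":0,"delta_pos":[0,0,0],"twist":0},{"grip":0,"delta_pos":[0,0,0],"twist":0},{"grip":0,"delta_pos":[0,0,0],"twist":0}]}}

```text
clock: 9.3
position: [0.525, -0.1257, 0.1041]
ee_rot: [0.147, -0.692, 0.147, 0.692]
contact_force: [0.9, 0.4, -1.9]
width: 0.0203
```

>>> {"fn": "step_arm", "kwargs": {"increments": [{"grip":0,"delta_pos":[0.001,-0.0005,-0.004],"twist":0},{"grip":0,"delta_pos":[0,0,-0.004],"twist":0},{"grip":0,"delta_pos":[0,0,-0.002],"twist":0},{"grip":0,"delta_pos":[0,0,-0.002],"twist":0},{"grip":0,"delta_pos":[0,0,-0.001],"twist":0},{"grip":0,"delta_pos":[0,0,-0.001],"twist":0},{"grip":0,"delta_pos":[0,0,0],"twist":0}]}}

```text
clock: 9.88
position: [0.527, -0.1268, 0.0894]
ee_rot: [0.147, -0.692, 0.147, 0.692]
contact_force: [0.0, 0.4, -3.0]
width: 0.0203
```

```bash
sed -i 's/y0=max(0,v-38)/y0=max(0,v-25)/' look.py; python3 look.py w7
```

```text
[ 0.52706314 -0.12680601  0.08952397] 0.020200160691526668 [-0.33 -0.12 -3.1 ] [-0.36  0.31  1.74 -0.    1.1   1.63] 9.9333
tip px [[315.6, 255.0], [315.2, 294.7], [315.1, 300.6]] foothole px [[313.0, 258.0]]
crop origin 262 233 x4
```

View pics/w7c.png

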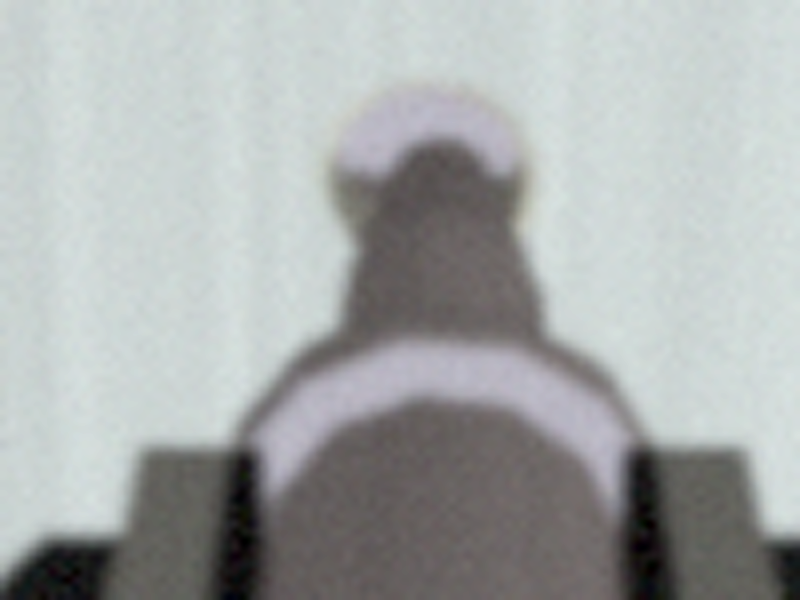

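The tip is centred in the foot hole's mouth, with the rim centre at about (430,175) and the tip at (440,185) in the crop. I'll descend into the hole and read the force.

>>> {"fn": "step_arm", "kwargs": {"increments": [{"grip":0,"delta_pos":[0.0003,0.0007,-0.003],"twist":0},{"grip":0,"delta_pos":[0,0,-0.003],"twist":0},{"grip":0,"delta_pos":[0,0,-0.003],"twist":0},{"grip":0,"delta_pos":[0,0,-0.003],"twist":0},{"grip":0,"delta_pos":[0,0,-0.002],"twist":0},{"grip":0,"delta_pos":[0,0,0],"twist":0}]}}

```text
clock: 10.43
position: [0.5269, -0.1259, 0.0749]
ee_rot: [0.147, -0.691, 0.147, 0.692]
contact_force: [-0.0, 0.1, -3.0]
width: 0.0203
```

>>> {"fn": "step_arm", "kwargs": {"increments": [{"grip":0,"delta_pos":[0.0018,-0.0008,0],"twist":0},{"grip":0,"delta_pos":[0.0018,-0.0008,0],"twist":0},{"grip":0,"delta_pos":[0.0018,-0.0008,0],"twist":0},{"grip":0,"delta_pos":[0.0018,-0.0008,0],"twist":0},{"grip":0,"delta_pos":[0,0,0],"twist":0}]}}

```text
clock: 10.85
position: [0.5343, -0.1292, 0.0755]
ee_rot: [0.147, -0.691, 0.147, 0.692]
contact_force: [-2.0, 1.9, -1.0]
width: 0.0202
```

>>> {"fn": "step_arm", "kwargs": {"increments": [{"grip":0,"delta_pos":[0.0017,-0.0008,0],"twist":0},{"grip":0,"delta_pos":[0.0017,-0.0008,0],"twist":0},{"grip":0,"delta_pos":[0.0017,-0.0008,0],"twist":0},{"grip":0,"delta_pos":[0.0017,-0.0008,0],"twist":0},{"grip":0,"delta_pos":[0,0,0],"twist":0},{"grip":0,"delta_pos":[0,0,0],"twist":0}]}}

```text
clock: 11.35
position: [0.5418, -0.1327, 0.0755]
ee_rot: [-0.147, 0.692, -0.147, -0.691]
contact_force: [-1.9, 0.7, -3.7]
width: 0.02
```

The foot followed at about 2 to 3 N. Now I'll lift out, back off, and look straight down through the hole for the base hole.

>>> {"fn": "step_arm", "kwargs": {"increments": [{"grip":0,"delta_pos":[-0.0014,0.0006,0],"twist":0},{"grip":0,"delta_pos":[0,0,0.01],"twist":0},{"grip":0,"delta_pos":[0,0,0.015],"twist":0},{"grip":0,"delta_pos":[0,0,0.015],"twist":0},{"grip":0,"delta_pos":[-0.015,0.007,0.015],"twist":0},{"grip":0,"delta_pos":[-0.02,0.009,0.005],"twist":0},{"grip":0,"delta_pos":[-0.02,0.009,0],"twist":0},{"grip":0,"delta_pos":[0,0,0],"twist":0},{"grip":0,"delta_pos":[0,0,0],"twist":0}]}}

```text
clock: 12.1
position: [0.4855, -0.107, 0.1372]
ee_rot: [-0.147, 0.693, -0.147, -0.69]
contact_force: [1.0, -0.1, -2.7]
width: 0.0206
```

```bash
sed -i 's/\.526,-\.1245,\.06/.540,-.132,.06/g; s/v-25/v-38/' look.py; python3 look.py w8
```

```text
[ 0.48648262 -0.10745621  0.13707237] 0.02047722752531287 [ 0.68 -0.51 -2.44] [-0.36  0.2   1.76 -0.    1.18  1.63] 12.15
tip px [[315.7, 253.6], [315.3, 292.4], [315.2, 298.2]] foothole px [[316.6, 153.6]]
crop origin 266 115 x4
```

View pics/w8c.png

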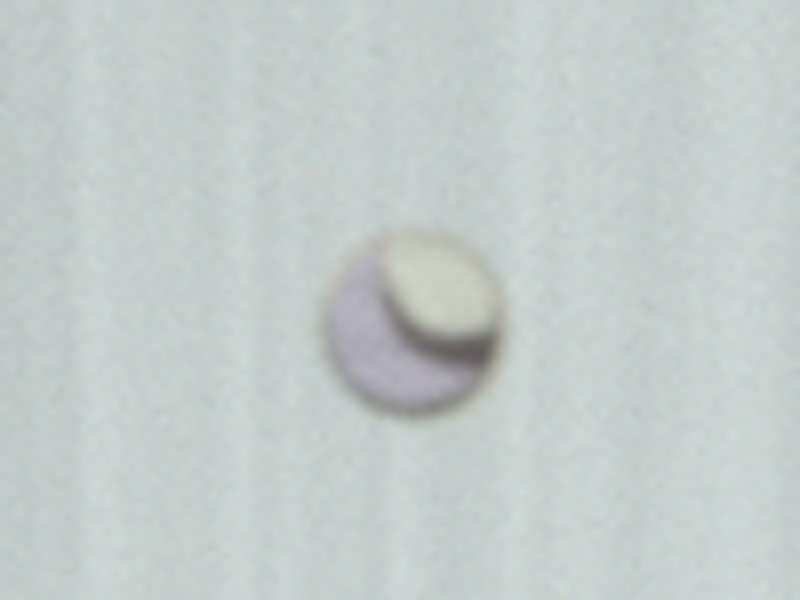

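The base hole shows through the foot hole, up and to the right: its lower-left rim runs through crop points (377,262), (385,295), (400,330), (425,357) and (455,369). The foot hole is centred at (413,322). I'll fit an 8 mm circle at z = 0.04.

```bash
cat > fit.py <<'E'
from h import *
import pickle
from scipy.optimize import least_squares
c,p=pickle.load(open('w8.pkl','rb'))
th=np.radians(-24.5); ex=np.array([np.cos(th),np.sin(th)]); ey=np.array([-ex[1],ex[0]]); B=np.c_[ex,ey]
f=lambda u,v,z: ray(c,266+u/8,115+v/8,z)[:2]
h=f(413,322,.06)
P=np.array([f(u,v,.04) for u,v in((377,262),(385,295),(400,330),(425,357),(455,369))])
r=least_squares(lambda q:np.linalg.norm(P-q,axis=1)-.008,h+.006*ex-.004*ey)
print('foot',h,'base hole',r.x,'res',r.fun*1000,'rel foot (rig) mm',(r.x-h)@B*1000,'TCP',p)
print('rel mark',(r.x-[.534,-.133])@B*1000,'foot rel mark',(h-[.534,-.133])@B*1000)
E
python3 fit.py
```

```text
foot [ 0.53861759 -0.13215519] base hole [ 0.53853194 -0.1374941 ] res [ 0.55359051 -0.3175425  -0.35205641  0.05230811  0.33800362] rel foot (rig) mm [ 2.13607055 -4.89372627] TCP [ 0.48648262 -0.10745621  0.13707237]
rel mark [ 5.98756227 -2.21009408] foot rel mark [3.85149171 2.68363219]
```

The base hole is at about (0.5385,-0.1375), which is rig +2.1 and -4.9 mm from the foot hole and within the stated tolerance of the mark. I'll re-enter the foot hole.

>>> {"fn": "step_arm", "kwargs": {"increments": [{"grip":0,"delta_pos":[0.01,-0.0047,0],"twist":0},{"grip":0,"delta_pos":[0.02,-0.01,-0.01],"twist":0},{"grip":0,"delta_pos":[0.016,-0.007,-0.01],"twist":0},{"grip":0,"delta_pos":[0.006,-0.003,-0.01],"twist":0},{"grip":0,"delta_pos":[0,0,-0.008],"twist":0},{"grip":0,"delta_pos":[0,0,0],"twist":0},{"grip":0,"delta_pos":[0,0,0],"twist":0},{"grip":0,"delta_pos":[0,0,0],"twist":0}]}}

```text
clock: 12.82
position: [0.5364, -0.1313, 0.0977]
ee_rot: [0.147, -0.691, 0.147, 0.692]
contact_force: [0.7, 0.4, -2.3]
width: 0.0201
```

>>> {"fn": "step_arm", "kwargs": {"increments": [{"grip":0,"delta_pos":[0.002,-0.001,-0.001],"twist":0},{"grip":0,"delta_pos":[0,0,-0.003],"twist":0},{"grip":0,"delta_pos":[0,0,-0.003],"twist":0},{"grip":0,"delta_pos":[0,0,-0.002],"twist":0},{"grip":0,"delta_pos":[0,0,-0.002],"twist":0},{"grip":0,"delta_pos":[0,0,0],"twist":0}]}}

```text
clock: 13.32
position: [0.5385, -0.1324, 0.0862]
ee_rot: [0.147, -0.691, 0.147, 0.692]
contact_force: [-0.0, 0.7, -2.9]
width: 0.0204
```

>>> {"fn": "step_arm", "kwargs": {"increments": [{"grip":0,"delta_pos":[0,0,-0.002],"twist":0},{"grip":0,"delta_pos":[0,0,-0.003],"twist":0},{"grip":0,"delta_pos":[0,0,-0.003],"twist":0},{"grip":0,"delta_pos":[0,0,-0.003],"twist":0},{"grip":0,"delta_pos":[0,0,0],"twist":0}]}}

```text
clock: 13.73
position: [0.5384, -0.1324, 0.0748]
ee_rot: [0.147, -0.691, 0.147, 0.692]
contact_force: [0.6, -0.2, -2.2]
width: 0.0206
```

Now I push toward the base hole, by (0, -5 mm).

>>> {"fn": "step_arm", "kwargs": {"increments": [{"grip":0,"delta_pos":[0,-0.001,0],"twist":0},{"grip":0,"delta_pos":[0,-0.001,0],"twist":0},{"grip":0,"delta_pos":[0,-0.001,0],"twist":0},{"grip":0,"delta_pos":[0,-0.001,0],"twist":0},{"grip":0,"delta_pos":[0,-0.001,0],"twist":0},{"grip":0,"delta_pos":[0,0,0],"twist":0},{"grip":0,"delta_pos":[0,0,0],"twist":0}]}}

```text
clock: 14.32
position: [0.5383, -0.1372, 0.0755]
ee_rot: [0.147, -0.691, 0.147, 0.692]
contact_force: [-2.4, 3.8, -1.6]
width: 0.0199
```

>>> {"fn": "step_arm", "kwargs": {"increments": [{"grip":0,"delta_pos":[0,0,-0.002],"twist":0},{"grip":0,"delta_pos":[0,0,-0.0015],"twist":0},{"grip":0,"delta_pos":[0,0,-0.0015],"twist":0},{"grip":0,"delta_pos":[0,0,0],"twist":0}]}}

```text
clock: 14.65
position: [0.5392, -0.1376, 0.0706]
ee_rot: [-0.147, 0.692, -0.147, -0.691]
contact_force: [-0.3, 3.8, 0.2]
width: 0.0201
```

>>> {"fn": "step_arm", "kwargs": {"increments": [{"grip":0,"delta_pos":[0,0,-0.001],"twist":0},{"grip":0,"delta_pos":[0,0,-0.001],"twist":0},{"grip":0,"delta_pos":[0,0,-0.001],"twist":0},{"grip":0,"delta_pos":[0,0,0],"twist":0}]}}

```text
clock: 14.98
position: [0.539, -0.1376, 0.0674]
ee_rot: [0.147, -0.692, 0.147, 0.692]
contact_force: [-1.6, 3.6, 0.0]
width: 0.0206
```

>>> {"fn": "step_arm", "kwargs": {"increments": [{"grip":0,"delta_pos":[0,0,-0.001],"twist":0},{"grip":0,"delta_pos":[0,0,-0.001],"twist":0},{"grip":0,"delta_pos":[0,0,-0.001],"twist":0},{"grip":0,"delta_pos":[0,0,0],"twist":0}]}}

```text
clock: 15.32
position: [0.5389, -0.1376, 0.0642]
ee_rot: [0.147, -0.692, 0.147, 0.692]
contact_force: [-1.3, 4.2, -1.1]
width: 0.02
```

The tip is about 6 mm into the base hole with only plate friction showing. I'll keep going down gently.

>>> {"fn": "step_arm", "kwargs": {"increments": [{"grip":0,"delta_pos":[0,0,-0.001],"twist":0},{"grip":0,"delta_pos":[0,0,-0.001],"twist":0},{"grip":0,"delta_pos":[0,0,-0.001],"twist":0},{"grip":0,"delta_pos":[0,0,-0.001],"twist":0},{"grip":0,"delta_pos":[0,0,0],"twist":0}]}}

```text
clock: 15.73
position: [0.5388, -0.1376, 0.0603]
ee_rot: [0.147, -0.691, 0.147, 0.692]
contact_force: [-1.5, 4.5, -1.9]
width: 0.0203
```

>>> {"fn": "step_arm", "kwargs": {"increments": [{"grip":0,"delta_pos":[0,0,-0.001],"twist":0},{"grip":0,"delta_pos":[0,0,-0.001],"twist":0},{"grip":0,"delta_pos":[0,0,-0.001],"twist":0},{"grip":0,"delta_pos":[0,0,0],"twist":0}]}}

```text
clock: 16.07
position: [0.5389, -0.1376, 0.0574]
ee_rot: [0.147, -0.692, 0.147, 0.692]
contact_force: [-1.0, 4.1, -0.9]
width: 0.0202
```

>>> {"fn": "step_arm", "kwargs": {"increments": [{"grip":0,"delta_pos":[0,0,-0.001],"twist":0},{"grip":0,"delta_pos":[0,0,-0.001],"twist":0},{"grip":0,"delta_pos":[0,0,-0.001],"twist":0},{"grip":0,"delta_pos":[0,0,0],"twist":0}]}}

```text
clock: 16.4
position: [0.539, -0.1376, 0.0544]
ee_rot: [0.147, -0.692, 0.147, 0.692]
contact_force: [0.1, 3.6, -0.4]
width: 0.0203
```

>>> {"fn": "step_arm", "kwargs": {"increments": [{"grip":0,"delta_pos":[0,0,-0.001],"twist":0},{"grip":0,"delta_pos":[0,0,-0.001],"twist":0},{"grip":0,"delta_pos":[0,0,0],"twist":0}]}}

```text
clock: 16.65
position: [0.539, -0.1376, 0.0524]
ee_rot: [0.147, -0.692, 0.147, 0.692]
contact_force: [-0.6, 4.2, -1.0]
width: 0.0206
```

>>> {"fn": "step_arm", "kwargs": {"increments": [{"grip":0,"delta_pos":[0,0,-0.001],"twist":0},{"grip":0,"delta_pos":[0,0,-0.001],"twist":0},{"grip":0,"delta_pos":[0,0,0],"twist":0}]}}

```text
clock: 16.9
position: [0.539, -0.1376, 0.0504]
ee_rot: [-0.147, 0.692, -0.147, -0.692]
contact_force: [-0.5, 3.7, -1.2]
width: 0.0202
```

>>> {"fn": "step_arm", "kwargs": {"increments": [{"grip":0,"delta_pos":[0,0,-0.001],"twist":0},{"grip":0,"delta_pos":[0,0,-0.001],"twist":0},{"grip":0,"delta_pos":[0,0,0],"twist":0}]}}

```text
clock: 17.15
position: [0.5391, -0.1376, 0.0485]
ee_rot: [-0.147, 0.692, -0.147, -0.692]
contact_force: [-0.5, 3.7, -0.4]
width: 0.0203
```

>>> {"fn": "step_arm", "kwargs": {"increments": [{"grip":0,"delta_pos":[0,0,-0.001],"twist":0},{"grip":0,"delta_pos":[0,0,-0.001],"twist":0},{"grip":0,"delta_pos":[0,0,0],"twist":0}]}}

```text
clock: 17.4
position: [0.5393, -0.1377, 0.0466]
ee_rot: [-0.147, 0.692, -0.147, -0.691]
contact_force: [0.0, 3.7, -0.2]
width: 0.0206
```

>>> {"fn": "step_arm", "kwargs": {"increments": [{"grip":0,"delta_pos":[0,0,-0.001],"twist":0},{"grip":0,"delta_pos":[0,0,-0.001],"twist":0},{"grip":0,"delta_pos":[0,0,0],"twist":0}]}}

```text
clock: 17.65
position: [0.5394, -0.1376, 0.0446]
ee_rot: [-0.147, 0.692, -0.147, -0.691]
contact_force: [0.9, 4.3, 0.1]
width: 0.0199
```

>>> {"fn": "step_arm", "kwargs": {"increments": [{"grip":0,"delta_pos":[0,0,-0.001],"twist":0},{"grip":0,"delta_pos":[0,0,-0.001],"twist":0},{"grip":0,"delta_pos":[0,0,0],"twist":0}]}}

```text
clock: 17.9
position: [0.5394, -0.1376, 0.0426]
ee_rot: [-0.147, 0.692, -0.147, -0.691]
contact_force: [1.3, 4.6, 0.1]
width: 0.0201
```

>>> {"fn": "step_arm", "kwargs": {"increments": [{"grip":0,"delta_pos":[0,0,-0.001],"twist":0},{"grip":0,"delta_pos":[0,0,-0.001],"twist":0},{"grip":0,"delta_pos":[0,0,0],"twist":0}]}}

```text
clock: 18.15
position: [0.5394, -0.1376, 0.0406]
ee_rot: [-0.147, 0.692, -0.147, -0.691]
contact_force: [1.9, 5.3, 1.0]
width: 0.0206
```

>>> {"fn": "step_arm", "kwargs": {"increments": [{"grip":0,"delta_pos":[0,0,-0.001],"twist":0},{"grip":0,"delta_pos":[0,0,-0.0005],"twist":0},{"grip":0,"delta_pos":[0,0,0],"twist":0}]}}

```text
clock: 18.4
position: [0.5394, -0.1376, 0.0391]
ee_rot: [-0.147, 0.692, -0.147, -0.691]
contact_force: [1.7, 3.8, 0.3]
width: 0.0206
```

>>> {"fn": "step_arm", "kwargs": {"increments": [{"grip":0,"delta_pos":[0,0.0002,-0.0005],"twist":0},{"grip":0,"delta_pos":[0,0,-0.0005],"twist":0},{"grip":0,"delta_pos":[0,0,-0.0005],"twist":0},{"grip":0,"delta_pos":[0,0,0],"twist":0}]}}

```text
clock: 18.73
position: [0.5393, -0.1375, 0.0376]
ee_rot: [-0.147, 0.692, -0.147, -0.691]
contact_force: [2.8, 3.1, 0.8]
width: 0.0205
```

>>> {"fn": "step_arm", "kwargs": {"increments": [{"grip":0,"delta_pos":[0,0,-0.0005],"twist":0},{"grip":0,"delta_pos":[0,0,-0.0005],"twist":0},{"grip":0,"delta_pos":[0,0,0],"twist":0}]}}

```text
clock: 18.98
position: [0.5393, -0.1375, 0.0366]
ee_rot: [-0.147, 0.692, -0.147, -0.691]
contact_force: [1.8, 3.9, 0.7]
width: 0.0208
```

>>> {"fn": "step_arm", "kwargs": {"increments": [{"grip":0,"delta_pos":[0,0,-0.0004],"twist":0},{"grip":0,"delta_pos":[0,0,0],"twist":0}]}}

```text
clock: 19.15
position: [0.5393, -0.1376, 0.0362]
ee_rot: [-0.147, 0.692, -0.147, -0.691]
contact_force: [2.6, 3.8, 0.8]
width: 0.0206
```

>>> {"fn": "step_arm", "kwargs": {"increments": [{"grip":0,"delta_pos":[0,0,-0.0004],"twist":0},{"grip":0,"delta_pos":[0,0,0],"twist":0}]}}

```text
clock: 19.32
position: [0.5394, -0.1375, 0.0362]
ee_rot: [-0.147, 0.692, -0.147, -0.691]
contact_force: [2.3, 4.7, 3.9]
width: 0.0201
```

>>> {"fn": "step_arm", "kwargs": {"increments": [{"grip":0,"delta_pos":[0,0,-0.0004],"twist":0},{"grip":0,"delta_pos":[0,0,0],"twist":0}]}}

```text
clock: 19.48
position: [0.5394, -0.1376, 0.0361]
ee_rot: [-0.147, 0.692, -0.147, -0.691]
contact_force: [1.5, 4.7, 6.7]
width: 0.0203
```

The height has stopped changing and Fz is rising, so the collar is on the foot. I'll release and withdraw.

>>> {"fn": "step_arm", "kwargs": {"increments": [{"grip":0.3,"delta_pos":[0,0,0],"twist":0},{"grip":0.45,"delta_pos":[0,0,0],"twist":0},{"grip":0.6,"delta_pos":[0,0,0],"twist":0},{"grip":0.7,"delta_pos":[0,0,0],"twist":0},{"grip":0.7,"delta_pos":[0,0,0],"twist":0},{"grip":0.7,"delta_pos":[0,0,0],"twist":0}]}}

```text
clock: 19.98
position: [0.5387, -0.1376, 0.0352]
ee_rot: [0.147, -0.691, 0.147, 0.692]
contact_force: [-0.5, 0.1, -0.9]
width: 0.0599
```

>>> {"fn": "step_arm", "kwargs": {"increments": [{"grip":0.7,"delta_pos":[0,0,0.005],"twist":0},{"grip":0.7,"delta_pos":[0,0,0.01],"twist":0},{"grip":0.7,"delta_pos":[0,0,0.02],"twist":0},{"grip":0.7,"delta_pos":[0,0,0.025],"twist":0},{"grip":0.7,"delta_pos":[0,0,0.025],"twist":0},{"grip":0.7,"delta_pos":[-0.01,0.005,0.02],"twist":0},{"grip":0.7,"delta_pos":[-0.02,0.01,0],"twist":0},{"grip":0.7,"delta_pos":[-0.02,0.01,0],"twist":0},{"grip":0.7,"delta_pos":[0,0,0],"twist":0},{"grip":0.7,"delta_pos":[0,0,0],"twist":0}]}}

```text
clock: 20.82
position: [0.4885, -0.1121, 0.1417]
ee_rot: [-0.147, 0.692, -0.147, -0.691]
contact_force: [0.4, -0.9, -0.9]
width: 0.0597
```

```bash
python3 look.py w9
python3 - <<'E'
import cv2
from h import *
import pickle
c,p=pickle.load(open('w9.pkl','rb'))
print('pred knob top, collar',proj(c,[[.5388,-.1374,.106],[.5388,-.1374,.066],[.5388,-.1374,.072]]).round(1).tolist())
a=cv2.imread('pics/w9.png')[90:330,200:440]
s,cs=grab('scene'); b=cv2.cvtColor(s[190:300,190:330],cv2.COLOR_RGB2BGR)
o=np.zeros((480,800,3),np.uint8); o[:,:480]=cv2.resize(a,(480,480)); o[:251,480:]=cv2.resize(b,(320,251))
cv2.imwrite('pics/m9.png',cv2.convertScaleAbs(o,alpha=1.3))
E
```

```text
[ 0.48953444 -0.11261894  0.14156038] 0.059710832451097214 [ 0.25 -0.44 -0.67] [-0.36  0.2   1.74 -0.    1.19  1.63] 20.8667
tip px [[315.7, 253.4], [315.3, 292.4], [315.3, 298.2]] foothole px [[311.9, 159.5]]
crop origin 261 121 x4
pred knob top, collar [[319.8, 165.3], [319.4, 158.8], [319.4, 159.6]]
```

View pics/m9.png

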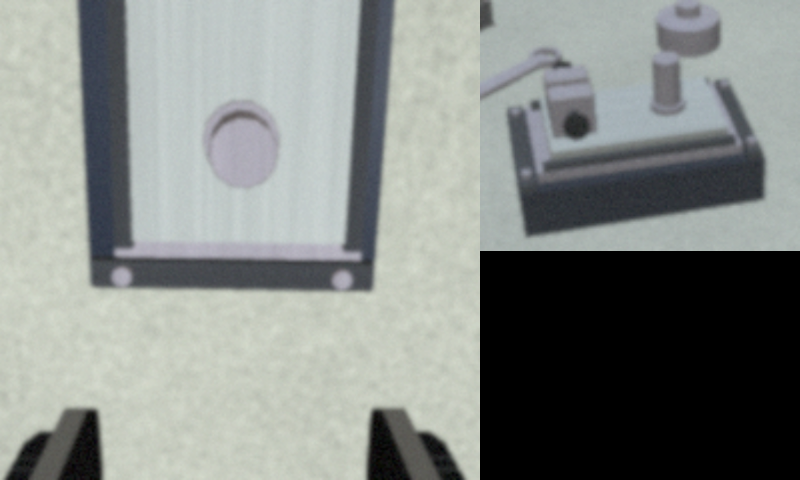

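The pin stands upright in the rig with its collar on the foot. The knob top is at px (321,166), against a prediction of (319.8,165.3) for a seated pin, and the fingers are clear. I'll hand it in.

```bash
python3 -c "
from rig import manip
print(manip.sign_off(), manip.get_state()['clock'])"
```

```text
the job is handed in; nothing more can be done
the job is handed in; nothing more can be done
```

The tapered pin is through all three holes with its collar seated on the grip foot. I let go of it and handed the job in at about 21 s of the 72 s allowed. The sign-off reports no verdict.

**What I did**
- **Feeling for the base hole:** I put the tip in the foot hole and slid the foot about 14 mm. Then I lifted the pin and saw the edge of the base hole through the foot hole. It came out about +6.0 mm in x and -2.2 mm in y from the mark.
- **Driving it in:** I went back into the foot hole, moved over the base hole and went down in steps of 1 mm or less until the collar stopped on the foot.

**Last checks**
- **Seating:** the tool's height stopped changing at 36.1 mm while the upward force rose to about 7 N. The measured wrist force stayed below about 9 N throughout.
- **Position after letting go:** the knob top was within about 1.5 px of where a seated, upright pin should appear, and the collar looked flush in the scene view.
- **Robot clear:** the fingers were open and away from the rig, with under 1 N on the wrist.
- **Not checked:** I did not re-measure the spare pin, load cell or spanner at the end; nothing was moved near them.

**What disagreed**
- **First grasp missed:** it closed on air because the real fingertips end about 37 mm short of the reported tool point. I saw this in two camera views, went lower, and the second grasp held.
- **Wasted picture:** one look for the base hole was taken too far back to show it.

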